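Fetch the pipe coupling from behind the solvent tins

ROBOT

A 7-joint arm with a two-finger parallel gripper is mounted at the origin on the work surface. World frame = base frame: x ahead of the robot, y to its left, z up, the work surface at z = 0. Lengths are in m, angles in rad, forces in N, time in s.
With the tool pointing down it reaches from about 0.425 to 0.975 m from the base axis. Payload 16.7 kg.
Tool frame: the origin (TCP) lies at the very end of the fingers, on their centre line; the grasp point (between the pads) lies ctrl.pinch_z behind it (ctrl.pinch_z is the distance from the TCP to the grasp point, in m); z points along the fingers, y is the line along which they close (so a half turn about z gives the same grasp; the last joint's range is limited). The gripper opens to 85 mm and grips with 20 to 120 N. Pads are 22 mm wide; open, the fingers measure 114 mm over their backs; the gripper's body (76 mm by 85 mm) begins 54 mm behind the grasp point. The pads swing forward as they close: fully open they stand 13 mm farther back than shut.
Start: joints at [-1.448, 0.426, 0.074, 1.606, -0.034, 1.111, -0.067], TCP at [0.181, 0.65, 0.231] pointing down, gripper open.
Joint ranges: [-2.85, 2.85], [-0.5, 2.14], [-1.23, 1.37], [0.21, 2.46], [-1.02, 4.16], [0.16, 2.05], [-2.73, 2.73]. Speed limits (rad/s): [1.89, 1.89, 2.39, 2.39, 3.01, 3.01, 3.01].

INTERFACE

Orientations are given as a 3x3 rotation matrix whose columns are the frame's x, y, z axes.
In Python, from workcell import ctrl gives the robot as it stands.
- The arm moves only by the tool jog_arm, never from a script. Its argument "motion" is one flat list of numbers, 5 for each row, row after row: the opening, from -1 (shut) to 1 (fully open), then the shift along the world's x, y, z in m, then the turn about the world's z in rad. In form: [claw, tx, ty, tz, twist, claw, tx, ty, tz, twist, ...]. A call has 1 to 5 rows; each row is the pose to reach, as a shift and turn from the pose commanded when the call began; what a row does not reach only later rows make up. A row lasts 1/10 s, in which the tool goes at most 50 mm and 8.59 degrees, less where a joint would pass 70% of its speed; a pose out of reach is approached as far as the arm can. A call with a gripper value outside its range is refused whole. The fingers move at their own pace and stop on an object; the grip force is fixed at half the most. Time passes only in rows, so rows that repeat a pose let the fingers close. It gives the time, the measured TCP pose, the force, the opening and the grip force at its end, in the units of the state.
- ctrl.get_obs(): the state, without advancing time (a new reading comes with each control period).
- ctrl.camera(name): name is "scene" or "top"; returns (picture, depth): 420x560x3 uint8, blue, green, red; 420x560 float32, m along the optical axis (not along the pixel's ray), 0 where there is no reading.
- ctrl.calibration(name): a dict with "intrinsics" (3x3 intrinsics, pixels), "rvec" (rotation vector, rad) and "tvec" (3), from world to camera coordinates, as OpenCV has them. Camera axes: x right, y down, z forward; pixel columns grow to the right and rows downward; lengths in m; the calibration is good to about 2 mm. A picture is of the moment at which its call begins. calibration takes no time and is no camera call.
- ctrl.sign_off(): hands the job in; it is judged then, once.
The state is a dict: "clock": time; "joint_pos": joint angles; "joint_velocities": joint speeds; "effort": joint torques, N m; "ee_pos": TCP position; "tool_rot": TCP orientation; "ft_force": force on the tool from outside, world axes, zero at the start; "wrist_torque": the same for the moment, N m; "opening": finger opening in m; "grasp_force": force on a finger pad.
Only numpy, scipy, OpenCV 4.12 (cv2) and the standard library are available. Lean on these libraries where they do the work, as an engineer would, in place of code of your own. Each camera call takes 0.05 s, during which the arm holds its last target. There are 200 camera calls.

TASK

Clear all three solvent tins off the black round board and stand them in the white side tray, leaving the grey pipe coupling where it is until they are all there. Then fetch the coupling and set it upright over the violet pin of the jig, right down on the steel plate, and only after that put the tins back, each standing centred on the pad of its own colour. Do not tip any tin over and leave the blue brush pot where it stands.

Things in the scene. Friction and masses are not known exactly. Their poses are not given: they have to be found in the camera images.
- orange_tin: Loose solvent tin, bare metal with band and screw lid in orange; round, 54 mm diameter to 94 mm height, then the lid 42 mm diameter, 112 mm tall overall, about 0.25 kg. Origin: centre of its underside; z up along its axis; yaw has no meaning. At the start it stands on the orange pad.
- teal_tin: Loose solvent tin, bare metal with band and screw lid in teal; round, 54 mm diameter to 94 mm height, then the lid 42 mm diameter, 112 mm tall overall, about 0.25 kg. Origin: centre of its underside; z up along its axis; yaw has no meaning. At the start it stands on the teal pad.
- yellow_tin: Loose solvent tin, bare metal with band and screw lid in yellow; round, 54 mm diameter to 94 mm height, then the lid 42 mm diameter, 112 mm tall overall, about 0.25 kg. Origin: centre of its underside; z up along its axis; yaw has no meaning. At the start it stands on the yellow pad.
- orange_pad: Fixed round orange pad, 72 mm diameter, 2 mm thick, home place of the orange tin, whose rim shows around the tin; it lies on a fixed black round board (224 mm diameter, 6 mm thick), its top 8 mm above the bench. Origin: centre of its underside, 6 mm above the bench. The three pads lie 70 mm from the board's centre, on three sides of it at 90 degrees from one another; which colour is where changes.
- teal_pad: Fixed round teal pad, 72 mm diameter, 2 mm thick, home place of the teal tin, whose rim shows around the tin; it lies on a fixed black round board (224 mm diameter, 6 mm thick), its top 8 mm above the bench. Origin: centre of its underside, 6 mm above the bench. The three pads lie 70 mm from the board's centre, on three sides of it at 90 degrees from one another; which colour is where changes.
- yellow_pad: Fixed round yellow pad, 72 mm diameter, 2 mm thick, home place of the yellow tin, whose rim shows around the tin; it lies on a fixed black round board (224 mm diameter, 6 mm thick), its top 8 mm above the bench. Origin: centre of its underside, 6 mm above the bench. The three pads lie 70 mm from the board's centre, on three sides of it at 90 degrees from one another; which colour is where changes.
- coupling: Loose grey pipe coupling, an upright open tube: outer diameter 54 mm, bore 42 mm, 60 mm tall, 80 g. Origin: centre of its lower end; z along its axis. At the start it stands on the middle of the black board (6 mm above the bench), enclosed on three sides by the taller tins with only about 16 mm between, so there is no room for a gripper until they are gone.
- side_tray: Fixed white open tray, 300 mm (its x) by 130 mm (its y) outside, walls 4 mm thick and 22 mm high, floor 4 mm thick (top 4 mm above the bench). Origin: centre of its underside on the bench. It lies to the left or right of the board. The three tins fit in a row along its x, for instance 85 mm apart.
- jig: Fixed steel jig plate 120 x 120 x 12 mm with a violet upright locating pin at its centre: 28 mm diameter, 32 mm tall above the plate, tapered at the top. Four dark bolt heads 5 mm high near its corners. Origin: centre of its underside on the bench, under the pin. It lies on the other side of the board from the tray.
- brush_pot: Bystander: loose blue pot 68 mm diameter, 85 mm tall, with a brush and a marker standing up to 150 mm; on the bench beyond the board. Origin: centre of its underside.

How it is judged:
On the way, in this order (a step that is already met when the one before it is completed fails the run):
1. All three tins stand upright in the side tray while the coupling is still in its place (within 30 mm) (x of orange_tin in the frame of side_tray between -0.125 and 0.125 m and y of orange_tin in the frame of side_tray between -0.04 and 0.04 m and height (world z) of each of orange_tin, teal_tin, yellow_tin below 0.01 m and angle between each of orange_tin, teal_tin, yellow_tin's own z axis and vertical below 0.08 rad and linear speed of each of orange_tin, teal_tin, yellow_tin below 0.02 m/s and x of teal_tin in the frame of side_tray between -0.125 and 0.125 m and y of teal_tin in the frame of side_tray between -0.04 and 0.04 m and x of yellow_tin in the frame of side_tray between -0.125 and 0.125 m and y of yellow_tin in the frame of side_tray between -0.04 and 0.04 m and distance of coupling from where it was at the start of the episode below 0.03 m), for 0.2 s.
2. The coupling sits upright over the jig's pin, down on the plate, while the three tins still stand in the tray (horizontal distance between coupling and jig below 0.01 m and z of coupling in the frame of jig below 0.017 m and angle between each of coupling, orange_tin, teal_tin, yellow_tin's own z axis and vertical below 0.08 rad and linear speed of each of coupling, orange_tin, teal_tin, yellow_tin below 0.02 m/s and x of orange_tin in the frame of side_tray between -0.125 and 0.125 m and y of orange_tin in the frame of side_tray between -0.04 and 0.04 m and height (world z) of each of orange_tin, teal_tin, yellow_tin below 0.01 m and x of teal_tin in the frame of side_tray between -0.125 and 0.125 m and y of teal_tin in the frame of side_tray between -0.04 and 0.04 m and x of yellow_tin in the frame of side_tray between -0.125 and 0.125 m and y of yellow_tin in the frame of side_tray between -0.04 and 0.04 m), for 0.2 s.
At the end, for the whole second after the job is handed in: The coupling is over the pin, its axis within 10 mm of the pin's, resting on the plate (within 5 mm) and upright; each tin stands upright and at rest on the pad of its own colour, within 12 mm of the pad's centre; everything is released (horizontal distance between coupling and jig below 0.01 m and z of coupling in the frame of jig below 0.017 m and angle between each of coupling, orange_tin, teal_tin, yellow_tin's own z axis and vertical below 0.08 rad and linear speed of each of coupling, orange_tin, teal_tin, yellow_tin below 0.02 m/s and horizontal distance between orange_tin and orange_pad below 0.012 m and z of orange_tin in the frame of orange_pad below 0.006 m and horizontal distance between teal_tin and teal_pad below 0.012 m and z of teal_tin in the frame of teal_pad below 0.006 m and horizontal distance between yellow_tin and yellow_pad below 0.012 m and z of yellow_tin in the frame of yellow_pad below 0.006 m); the robot touches nothing.
It fails at once if The brush pot is shifted more than 20 mm (distance of brush_pot from where it was at the start of the episode above 0.02 m).
It fails at once if The orange tin is tipped by more than 35 degrees (angle between orange_tin's own z axis and vertical above 0.61 rad).
It fails at once if The teal tin is tipped by more than 35 degrees (angle between teal_tin's own z axis and vertical above 0.61 rad).
It fails at once if The yellow tin is tipped by more than 35 degrees (angle between yellow_tin's own z axis and vertical above 0.61 rad).
It also fails if it takes over 139 s, if anything falls off the work surface, if the arm or the gripper's body presses on something with over 40 N, if the wrist force passes 120 N, or if a joint passes its speed limit or range.

## Working session

There is one attempt and no reset: what is moved stays moved. The work goes in short steps, Python scripts to look and compute and a tool call to move; the robot and the scene stay as the last step left them, time stands still between calls to the robot, and variables do not carry over. Pictures are saved under pics/ and viewed, at most 14 in all, crops included, and the job is handed in when it is done.

Besides the shell and the picture viewer there is one more tool, called after "Request:" as name(argument=value, ...) on one line, values as JSON. jog_arm: Moves the arm, as the interface text tells. Its arguments: {"type":"object","properties":{"motion":{"type":"array","items":{"type":"number"}}},"required":["motion"]}

```bash
ls; mkdir -p pics; python3 - <<'E'
from workcell import ctrl
import cv2,numpy as np
o=ctrl.get_obs()
for k,v in o.items(): print(k,np.round(v,3).tolist())
print(ctrl.pinch_z)
for n in("scene","top"):
    p,d=ctrl.camera(n); cv2.imwrite(f"pics/{n}0.png",p); np.save(f"{n}0.npy",d)
    c=ctrl.calibration(n); R=cv2.Rodrigues(np.array(c["rvec"]))[0]; print(n,c["intrinsics"],(-R.T@np.array(c["tvec"]).ravel()),R[2])
E
```

```text
pics
clock 0.0
joint_pos [-1.449, 0.427, 0.074, 1.607, -0.034, 1.111, -0.067]
joint_velocities [-0.001, 0.002, -0.0, 0.002, 0.001, 0.001, -0.0]
effort [-0.001, -94.984, 3.761, -46.354, 0.019, 0.01, -0.0]
ee_pos [0.181, 0.65, 0.231]
tool_rot [[-0.963, 0.268, -0.0], [0.268, 0.963, -0.001], [-0.0, -0.001, -1.0]]
ft_force [0.022, 0.035, -0.745]
wrist_torque [0.026, -0.038, 0.019]
grasp_force 0.0
opening 0.085
0.0187
scene [[399.65816417   0.         282.92384762]
 [  0.         399.65816417 202.13942929]
 [  0.           0.           1.        ]] [ 1.06090771 -0.33894526  0.61361083] [-0.53931931  0.44818529 -0.71292681]
top [[471.60144995   0.         275.04201602]
 [  0.         471.60144995 209.13098956]
 [  0.           0.           1.        ]] [0.58555717 0.0209029  1.00645021] [ 0.05901257 -0.00191976 -0.99825539]
```

View pics/top0.png

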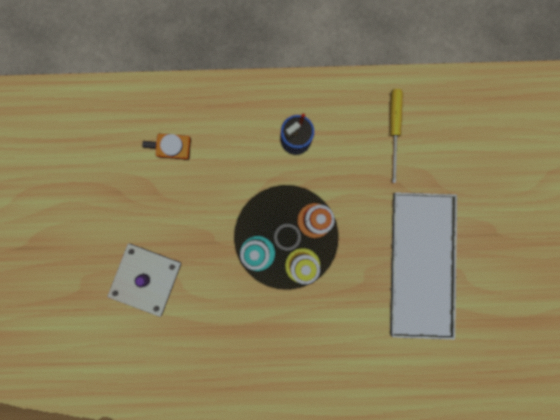

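View pics/scene0.png

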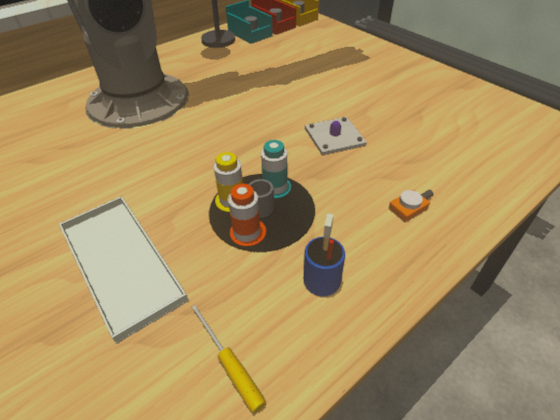

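The top view has +x up and −y to the right. The board is at about (287,237), with the orange tin at (318,219), teal at (257,254), yellow at (304,267) and the coupling at (287,237). The jig pin is at (142,281), the tray centre at (424,265) and the pot at (297,133).

```bash
cat > h.py <<'E'
import cv2,numpy as np
from workcell import ctrl
def cal(n):
    c=ctrl.calibration(n); return np.array(c["intrinsics"]),cv2.Rodrigues(np.array(c["rvec"]))[0],np.array(c["tvec"]).ravel()
def cloud(n,d):
    K,R,t=cal(n); v,u=np.mgrid[:420,:560]
    r=np.stack([(u-K[0,2])/K[0,0],(v-K[1,2])/K[1,1],np.ones_like(u,float)],-1)
    return (r*d[...,None]-t)@R
def plane(n,uv,z):
    K,R,t=cal(n); r=(np.c_[np.array(uv,float)-K[:2,2],np.full(len(uv),K[0,0])]/K[0,0])@R
    o=-R.T@t; return (o+r*((z-o[2])/r[:,2])[:,None])[:,:2]
def blob(m,win=None):
    m=m.astype(np.uint8)
    if win: w=np.zeros_like(m); w[win[1]:win[3],win[0]:win[2]]=1; m=m*w
    n,l,s,c=cv2.connectedComponentsWithStats(m); return l==1+np.argmax(s[1:,4])
def circ(n,m,z):
    c=max(cv2.findContours(m.astype(np.uint8),0,2)[0],key=cv2.contourArea)
    e=plane(n,cv2.convexHull(c)[:,0],z).astype(np.float32); (x,y),r=cv2.minEnclosingCircle(e); return np.round([x,y,r],4)
E
python3 - <<'E'
from h import *
p=cv2.imread("pics/top0.png"); d=np.load("top0.npy"); P=cloud("top",d); z=P[...,2]
hsv=cv2.cvtColor(p,cv2.COLOR_BGR2HSV)
print("bench z",np.median(z[330:400,200:350]), "floor",np.median(z[230:300,410:440]))
W=dict(orange=(300,200,340,240),teal=(238,232,277,274),yellow=(283,246,324,290))
for k,w in W.items():
    m=blob(z>.112,w); print(k,circ("top",m,.12),P[m].mean(0),m.sum())
m=blob((z>.05)&(z<.075),(270,222,305,254)); print("coup",circ("top",m,.066),P[m].mean(0),m.sum())
m=blob((hsv[...,2]<60),(225,175,350,300)); print("board",circ("top",m,.006))
m=blob((hsv[...,1]<70)&(hsv[...,2]>90),(100,235,190,325))
c=max(cv2.findContours(m.astype(np.uint8),0,2)[0],key=cv2.contourArea)
r=cv2.minAreaRect(plane("top",c[:,0],.012).astype(np.float32)); print("jig",r)
m=blob(z>.036,(125,262,165,300)); print("pin",circ("top",m,.044),P[m].mean(0),m.sum())
m=blob((hsv[...,1]<70),(380,180,470,350))
c=max(cv2.findContours(m.astype(np.uint8),0,2)[0],key=cv2.contourArea)
r=cv2.minAreaRect(plane("top",c[:,0],.015).astype(np.float32)); print("tray",r)
m=blob(z>.07,(275,110,320,160)); print("pot",circ("top",m,.085))
E
```

```text
bench z -0.0005838036860498008 floor 0.003447113898613778
orange [ 0.617  -0.0662  0.021 ] [ 0.6169979  -0.06587375  0.12377612] 381
teal [0.5525 0.0599 0.0209] [0.55229244 0.05997247 0.11932372] 387
yellow [ 0.5225 -0.0355  0.0209] [ 0.52272165 -0.0351452   0.12153522] 388
coup [ 0.5849 -0.004   0.0268] [ 0.58479852 -0.00451888  0.06479349] 231
board [ 0.5864 -0.0019  0.109 ]
jig ((0.503940761089325, 0.2972843647003174), (0.12191367894411087, 0.12170716375112534), 68.22663116455078)
pin [0.5044 0.2952 0.0131] [0.50459083 0.29372367 0.04973972] 112
tray ((0.5187488198280334, -0.28879791498184204), (0.13703563809394836, 0.3043358623981476), 86.43558502197266)
pot [ 0.794  -0.0302  0.0371]
```

Request:
jog_arm(motion=[1,0.022,-0.036,0,-0.041,1,0.044,-0.072,0,-0.083,1,0.065,-0.107,0,-0.124,1,0.087,-0.143,0,-0.165,1,0.109,-0.179,0,-0.207])

```text
clock: 0.6
ee_pos: [0.2908, 0.4695, 0.2311]
tool_rot: [[-0.887, 0.462, -0.0], [0.462, 0.887, -0.0], [0.0, -0.0, -1.0]]
ft_force: [0.9, 0.9, 0.7]
opening: 0.0855
grasp_force: 0.0
```

Request:
jog_arm(motion=[1,0.022,-0.036,0,-0.041,1,0.044,-0.072,0,-0.083,1,0.065,-0.107,0,-0.124,1,0.087,-0.143,0,-0.165,1,0.109,-0.179,0,-0.207])

```text
clock: 1.1
ee_pos: [0.3997, 0.2905, 0.2313]
tool_rot: [[-0.773, 0.634, -0.0], [0.634, 0.773, 0.0], [0.0, -0.0, -1.0]]
ft_force: [-0.0, -0.5, -0.9]
opening: 0.0854
grasp_force: 0.0
```

Request:
jog_arm(motion=[1,0.022,-0.036,0,-0.041,1,0.044,-0.072,0,-0.083,1,0.065,-0.107,0,-0.124,1,0.087,-0.143,0,-0.165,1,0.109,-0.179,0,-0.207])

```text
clock: 1.6
ee_pos: [0.5087, 0.1116, 0.2313]
tool_rot: [[-0.626, 0.78, -0.0], [0.78, 0.626, 0.0], [0.0, 0.0, -1.0]]
ft_force: [0.7, -0.3, -1.0]
opening: 0.0854
grasp_force: 0.0
```

Request:
jog_arm(motion=[1,0.022,-0.036,0,-0.041,1,0.044,-0.072,-0.01,-0.083,1,0.065,-0.107,-0.03,-0.124,1,0.087,-0.143,-0.05,-0.165,1,0.109,-0.179,-0.06,-0.206])

```text
clock: 2.1
ee_pos: [0.6171, -0.0671, 0.1694]
tool_rot: [[-0.454, 0.891, -0.002], [0.891, 0.454, -0.0], [0.001, -0.002, -1.0]]
ft_force: [-0.0, 0.3, 0.5]
opening: 0.0854
grasp_force: 0.0
```

Request:
jog_arm(motion=[1,0,0.001,-0.035,0,1,0,0.001,-0.07,0,1,0,0.001,-0.1,0,1,0,0.001,-0.109,0,1,0,0.001,-0.109,0])

```text
clock: 2.6
ee_pos: [0.6165, -0.0649, 0.0614]
tool_rot: [[-0.454, 0.891, -0.002], [0.891, 0.454, -0.0], [0.001, -0.002, -1.0]]
ft_force: [0.2, 0.2, 0.4]
opening: 0.0854
grasp_force: 0.0
```

Request:
jog_arm(motion=[-1,0,0,0,0,-1,0,0,0,0,-1,0,0,0,0,-1,0,0,0,0,-1,0,0,0,0])

```text
clock: 3.1
ee_pos: [0.618, -0.0649, 0.0641]
tool_rot: [[-0.455, 0.891, 0.002], [0.891, 0.455, 0.0], [-0.001, 0.002, -1.0]]
ft_force: [-3.2, 0.1, 9.2]
opening: 0.0532
grasp_force: 61.2
```

Request:
jog_arm(motion=[-1,0,0,0.01,0,-1,0,0,0.03,0,-1,0,0,0.06,0,-1,-0.002,-0.025,0.07,0,-1,-0.004,-0.06,0.07,0])

```text
clock: 3.6
ee_pos: [0.6148, -0.1234, 0.1353]
tool_rot: [[-0.458, 0.889, 0.004], [0.889, 0.458, 0.001], [-0.001, 0.004, -1.0]]
ft_force: [0.4, -0.9, -1.5]
opening: 0.0527
grasp_force: 63.2
```

Request:
jog_arm(motion=[-1,-0.002,-0.04,0,0,-1,-0.005,-0.08,0,0,-1,-0.008,-0.12,0,0,-1,-0.009,-0.155,0,0,-1,-0.01,-0.17,0,0])

```text
clock: 4.1
ee_pos: [0.6023, -0.299, 0.1338]
tool_rot: [[-0.451, 0.892, 0.001], [0.892, 0.451, -0.002], [-0.002, 0.0, -1.0]]
ft_force: [0.0, -0.8, -2.1]
opening: 0.053
grasp_force: 63.2
```

Request:
jog_arm(motion=[-1,0,0.003,-0.03,0,-1,0,0.004,-0.055,0,-1,0,0.004,-0.066,0,-1,0,0.004,-0.07,0,-1,0,0.004,-0.072,0])

```text
clock: 4.6
ee_pos: [0.6037, -0.2908, 0.061]
tool_rot: [[-0.455, 0.891, 0.001], [0.891, 0.455, -0.0], [-0.001, 0.0, -1.0]]
ft_force: [0.1, -0.6, -1.1]
opening: 0.0528
grasp_force: 63.2
```

Request:
jog_arm(motion=[-1,0,0,-0.002,0,-1,0,0,-0.002,0,0.3,0,0,-0.002,0,0.6,0,0,-0.002,0,0.6,0,0,-0.002,0])

```text
clock: 5.1
ee_pos: [0.6035, -0.2909, 0.0588]
tool_rot: [[-0.455, 0.891, 0.001], [0.891, 0.455, -0.0], [-0.001, 0.001, -1.0]]
ft_force: [1.0, -0.9, 0.5]
opening: 0.0688
grasp_force: 0.0
```

Request:
jog_arm(motion=[0.6,0,0,0.01,0,0.6,0,0,0.04,0,0.7,0,0,0.085,0,0.8,0,0,0.12,0,1,0,0,0.12,0])

```text
clock: 5.6
ee_pos: [0.6052, -0.2924, 0.1843]
tool_rot: [[-0.454, 0.891, 0.007], [0.891, 0.454, -0.002], [-0.005, 0.005, -1.0]]
ft_force: [1.2, -0.6, 0.3]
opening: 0.0854
grasp_force: 0.0
```

Request:
jog_arm(motion=[1,-0.007,0.022,0,-0.14,1,-0.015,0.046,0,-0.28,1,-0.022,0.07,0,-0.42,1,-0.03,0.093,0,-0.56,1,-0.037,0.116,0,-0.7])

```text
clock: 6.1
ee_pos: [0.5657, -0.1739, 0.1786]
tool_rot: [[0.232, 0.973, 0.0], [0.973, -0.232, 0.0], [0.0, -0.0, -1.0]]
ft_force: [1.0, 0.7, -0.5]
opening: 0.0855
grasp_force: 0.0
```

Request:
jog_arm(motion=[1,-0.007,0.023,0,-0.145,1,-0.015,0.046,0,-0.29,1,-0.022,0.07,0,-0.435,1,-0.03,0.093,0,-0.58,1,-0.037,0.116,0,-0.725])

```text
clock: 6.6
ee_pos: [0.5287, -0.0579, 0.1786]
tool_rot: [[0.819, 0.574, 0.0], [0.574, -0.819, 0.001], [0.001, -0.001, -1.0]]
ft_force: [-0.5, -0.3, 0.0]
opening: 0.085
grasp_force: 0.0
```

Request:
jog_arm(motion=[1,-0.003,0.012,0,-0.146,1,-0.007,0.0235,0,-0.146,1,-0.007,0.0235,0,-0.146,1,-0.007,0.0235,-0.01,-0.146,1,-0.007,0.0235,-0.01,-0.146])

```text
clock: 7.1
ee_pos: [0.5218, -0.0358, 0.1673]
tool_rot: [[0.891, 0.454, -0.001], [0.454, -0.891, 0.0], [-0.001, -0.001, -1.0]]
ft_force: [-0.6, 0.0, 1.0]
opening: 0.0852
grasp_force: 0.0
```

Request:
jog_arm(motion=[1,0.001,0,-0.035,0,1,0.001,0,-0.07,0,1,0.001,0,-0.1,0,1,0.001,0,-0.108,0,1,0.001,0,-0.108,0])

```text
clock: 7.6
ee_pos: [0.5227, -0.0364, 0.0599]
tool_rot: [[0.891, 0.453, -0.002], [0.453, -0.891, -0.001], [-0.002, -0.0, -1.0]]
ft_force: [-0.2, -1.3, 1.1]
opening: 0.0856
grasp_force: 0.0
```

Request:
jog_arm(motion=[-1,0,0,0,0,-1,0,0,0,0,-1,0,0,0,0,-1,0,0,0,0,-1,0,0,0,0])

```text
clock: 8.1
ee_pos: [0.5241, -0.035, 0.0616]
tool_rot: [[0.891, 0.455, 0.002], [0.455, -0.891, 0.001], [0.002, 0.0, -1.0]]
ft_force: [-2.6, 0.8, 11.4]
opening: 0.0529
grasp_force: 60.5
```

Request:
jog_arm(motion=[-1,0,0,0.01,0,-1,0,0,0.03,0,-1,0,0,0.06,0,-1,-0.001,-0.025,0.07,0,-1,-0.001,-0.06,0.07,0])

```text
clock: 8.6
ee_pos: [0.5234, -0.0941, 0.1325]
tool_rot: [[0.889, 0.458, 0.003], [0.458, -0.889, 0.001], [0.003, 0.0, -1.0]]
ft_force: [0.3, -1.0, -2.7]
opening: 0.053
grasp_force: 63.7
```

Request:
jog_arm(motion=[-1,-0.002,-0.04,0,0,-1,-0.003,-0.08,0,0,-1,-0.003,-0.12,0,0,-1,-0.003,-0.16,0,0,-1,-0.003,-0.183,0,0])

```text
clock: 9.1
ee_pos: [0.5186, -0.2816, 0.1317]
tool_rot: [[0.892, 0.452, 0.001], [0.452, -0.892, -0.001], [0.0, 0.002, -1.0]]
ft_force: [0.5, -0.3, -2.7]
opening: 0.0531
grasp_force: 63.9
```

Request:
jog_arm(motion=[-1,0,-0.009,-0.01,0,-1,0,-0.009,-0.04,0,-1,0,-0.009,-0.06,0,-1,0,-0.009,-0.068,0,-1,0,-0.009,-0.07,0])

```text
clock: 9.6
ee_pos: [0.5191, -0.2867, 0.06]
tool_rot: [[0.891, 0.455, -0.001], [0.455, -0.891, 0.0], [-0.001, -0.001, -1.0]]
ft_force: [-0.1, -0.6, -3.2]
opening: 0.0527
grasp_force: 63.8
```

Request:
jog_arm(motion=[-1,0,0,-0.003,0,-1,0,0,-0.003,0,0.3,0,0,-0.003,0,0.6,0,0,-0.003,0,0.6,0,0,-0.003,0])

```text
clock: 10.1
ee_pos: [0.5195, -0.2874, 0.0578]
tool_rot: [[0.891, 0.454, 0.001], [0.454, -0.891, -0.0], [0.001, 0.0, -1.0]]
ft_force: [0.6, -0.2, 0.4]
opening: 0.0683
grasp_force: 0.0
```

Request:
jog_arm(motion=[0.6,0,0,0.01,0,0.6,0,0,0.04,0,0.7,0,0,0.085,0,0.8,0,0,0.12,0,1,0,0,0.12,0])

```text
clock: 10.6
ee_pos: [0.5208, -0.2889, 0.1823]
tool_rot: [[0.891, 0.454, 0.006], [0.454, -0.891, -0.002], [0.005, 0.004, -1.0]]
ft_force: [0.9, -0.2, -0.4]
opening: 0.0851
grasp_force: 0.0
```

Request:
jog_arm(motion=[1,0.003,0.03,0,0.14,1,0.006,0.06,0,0.28,1,0.009,0.09,0,0.42,1,0.012,0.12,0,0.56,1,0.015,0.15,0,0.7])

```text
clock: 11.1
ee_pos: [0.5341, -0.1362, 0.1777]
tool_rot: [[0.383, 0.924, 0.0], [0.924, -0.383, 0.0], [0.0, 0.0, -1.0]]
ft_force: [0.5, -0.3, 0.4]
opening: 0.0854
grasp_force: 0.0
```

Request:
jog_arm(motion=[1,0.003,0.03,0,0.145,1,0.006,0.06,0,0.29,1,0.009,0.09,0,0.435,1,0.012,0.12,0,0.58,1,0.014,0.15,0,0.725])

```text
clock: 11.6
ee_pos: [0.5482, 0.0137, 0.1778]
tool_rot: [[-0.326, 0.946, 0.0], [0.946, 0.326, -0.0], [-0.0, 0.0, -1.0]]
ft_force: [-0.4, 0.3, 0.4]
opening: 0.0852
grasp_force: 0.0
```

Request:
jog_arm(motion=[1,0.003,0.025,0,0.146,1,0.004,0.048,0,0.146,1,0.004,0.048,0,0.146,1,0.004,0.048,-0.01,0.146,1,0.004,0.048,-0.01,0.146])

```text
clock: 12.1
ee_pos: [0.5515, 0.0596, 0.1661]
tool_rot: [[-0.453, 0.891, -0.002], [0.891, 0.453, -0.001], [-0.0, -0.002, -1.0]]
ft_force: [-0.2, 1.4, -0.2]
opening: 0.0852
grasp_force: 0.0
```

Request:
jog_arm(motion=[1,0,0,-0.035,0,1,0,0,-0.07,0,1,0,0,-0.1,0,1,0,0,-0.106,0,1,0,0,-0.106,0])

```text
clock: 12.6
ee_pos: [0.5518, 0.0595, 0.061]
tool_rot: [[-0.453, 0.891, -0.002], [0.891, 0.453, -0.001], [-0.0, -0.002, -1.0]]
ft_force: [-0.4, 0.8, 0.9]
opening: 0.0856
grasp_force: 0.0
```

Request:
jog_arm(motion=[-1,0,0,0,0,-1,0,0,0,0,-1,0,0,0,0,-1,0,0,0,0,-1,0,0,0,0])

```text
clock: 13.1
ee_pos: [0.5531, 0.0608, 0.0629]
tool_rot: [[-0.454, 0.891, 0.002], [0.891, 0.454, 0.001], [-0.0, 0.002, -1.0]]
ft_force: [-1.8, -1.2, 11.7]
opening: 0.0532
grasp_force: 60.8
```

Request:
jog_arm(motion=[-1,0,0,0.01,0,-1,0,0,0.04,0,-1,0,0,0.08,0,-1,0,0,0.12,0,-1,0,0,0.12,0])

```text
clock: 13.6
ee_pos: [0.5547, 0.0608, 0.1869]
tool_rot: [[-0.454, 0.891, 0.007], [0.891, 0.454, 0.003], [-0.001, 0.008, -1.0]]
ft_force: [-0.2, -0.2, -3.5]
opening: 0.053
grasp_force: 64.4
```

Request:
jog_arm(motion=[-1,-0.013,-0.038,0,0,-1,-0.026,-0.076,0,0,-1,-0.04,-0.114,0,0,-1,-0.053,-0.152,0,0,-1,-0.067,-0.19,0,0])

```text
clock: 14.1
ee_pos: [0.4843, -0.1305, 0.1815]
tool_rot: [[-0.455, 0.891, 0.0], [0.891, 0.455, 0.0], [0.0, 0.0, -1.0]]
ft_force: [0.6, 1.0, -2.1]
opening: 0.053
grasp_force: 64.6
```

Request:
jog_arm(motion=[-1,-0.013,-0.038,0,0,-1,-0.026,-0.076,0,0,-1,-0.04,-0.114,0,0,-1,-0.053,-0.153,0,0,-1,-0.053,-0.153,0,0])

```text
clock: 14.6
ee_pos: [0.4295, -0.2872, 0.1818]
tool_rot: [[-0.449, 0.894, 0.0], [0.894, 0.449, -0.002], [-0.002, -0.001, -1.0]]
ft_force: [0.5, 0.1, -3.2]
opening: 0.0527
grasp_force: 64.7
```

Request:
jog_arm(motion=[-1,0,0,-0.04,0,-1,0,0,-0.08,0,-1,0,0,-0.11,0,-1,0,0,-0.12,0,-1,0,0,-0.122,0])

```text
clock: 15.1
ee_pos: [0.4312, -0.2824, 0.0589]
tool_rot: [[-0.454, 0.891, -0.002], [0.891, 0.454, 0.001], [0.001, -0.002, -1.0]]
ft_force: [0.9, 0.4, -3.1]
opening: 0.0525
grasp_force: 64.7
```

Request:
jog_arm(motion=[-1,0,0,-0.002,0,-1,0,0,-0.002,0,0.3,0,0,-0.002,0,0.6,0,0,-0.002,0,0.6,0,0,-0.002,0])

```text
clock: 15.6
ee_pos: [0.4328, -0.2823, 0.0578]
tool_rot: [[-0.455, 0.891, 0.001], [0.891, 0.455, -0.0], [-0.001, 0.001, -1.0]]
ft_force: [-0.5, 0.0, -0.6]
opening: 0.0684
grasp_force: 0.0
```

Request:
jog_arm(motion=[0.6,0,0,0.01,0,0.6,0,0,0.04,0,0.6,0,0,0.085,0,0.8,0,0,0.12,0,1,0,0,0.12,0])

```text
clock: 16.1
ee_pos: [0.434, -0.2837, 0.182]
tool_rot: [[-0.454, 0.891, 0.006], [0.891, 0.454, -0.002], [-0.004, 0.005, -1.0]]
ft_force: [0.1, -0.7, -0.1]
opening: 0.0856
grasp_force: 0.0
```

```bash
python3 - <<'E'
from h import *
p,d=ctrl.camera("top"); cv2.imwrite("pics/top1.png",p); P=cloud("top",d); z=P[...,2]
m=blob((z>.05)&(z<.075),(270,222,305,254)); print("coup",circ("top",m,.066),P[m].mean(0))
hsv=cv2.cvtColor(p,cv2.COLOR_BGR2HSV)
for k,w,a,b in(("orange",(290,190,345,240),3,14),("teal",(235,225,280,285),80,100),("yellow",(275,240,330,295),22,35)):
    m=blob((hsv[...,0]>=a)&(hsv[...,0]<=b)&(hsv[...,1]>120)&(hsv[...,2]>90),w); print(k,circ("top",m,.008),m.sum())
E
```

```text
coup [ 0.5849 -0.004   0.0268] [ 0.58479563 -0.00451551  0.06498623]
orange [ 0.6193 -0.064   0.0368] 937
teal [0.553  0.0593 0.0368] 955
yellow [ 0.5242 -0.0355  0.0372] 971
```

View pics/top1.png

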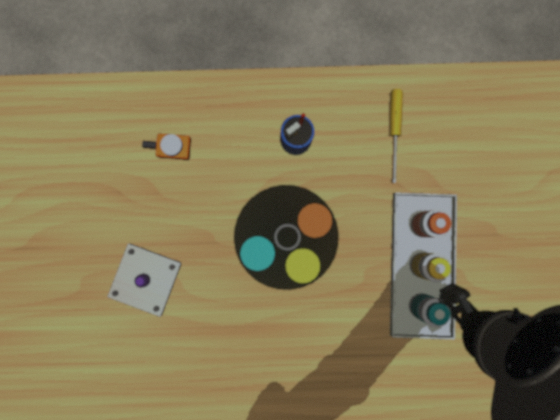

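The tins stand in the tray at (433,222), (432,267) and (434,312). The coupling is still at (287,237), and the bare pads are visible at (315,220), (258,254) and (303,266).

Request:
jog_arm(motion=[1,0.019,0.035,0,0,1,0.038,0.07,0,0,1,0.057,0.105,0,0,1,0.076,0.14,0,0,1,0.095,0.175,0,0])

```text
clock: 16.65
ee_pos: [0.5273, -0.1057, 0.1769]
tool_rot: [[-0.454, 0.891, -0.001], [0.891, 0.454, 0.0], [0.0, -0.001, -1.0]]
ft_force: [0.7, -0.2, 0.6]
opening: 0.0858
grasp_force: 0.0
```

Request:
jog_arm(motion=[1,0.019,0.035,0,0,1,0.038,0.07,-0.02,0,1,0.057,0.1045,-0.05,0,1,0.057,0.1045,-0.08,0,1,0.057,0.1045,-0.08,0])

```text
clock: 17.15
ee_pos: [0.5817, -0.002, 0.0935]
tool_rot: [[-0.456, 0.89, -0.007], [0.89, 0.456, -0.002], [0.002, -0.007, -1.0]]
ft_force: [-1.8, 0.1, -0.3]
opening: 0.0852
grasp_force: 0.0
```

Request:
jog_arm(motion=[1,0,0,-0.03,0,1,0,0,-0.055,0,1,0,0,-0.07,0,1,0,0,-0.07,0,1,0,0,-0.07,0])

```text
clock: 17.65
ee_pos: [0.5846, -0.0035, 0.0284]
tool_rot: [[-0.454, 0.891, 0.001], [0.891, 0.454, -0.0], [-0.0, 0.0, -1.0]]
ft_force: [0.6, 0.1, 0.3]
opening: 0.0853
grasp_force: 0.0
```

Request:
jog_arm(motion=[-1,0,0,0,0,-1,0,0,0,0,-1,0,0,0,0,-1,0,0,0,0,-1,0,0,0,0])

```text
clock: 18.15
ee_pos: [0.5848, -0.0028, 0.0287]
tool_rot: [[-0.454, 0.891, 0.001], [0.891, 0.454, 0.001], [0.0, 0.002, -1.0]]
ft_force: [-4.2, 0.8, 16.5]
opening: 0.0534
grasp_force: 59.9
```

Request:
jog_arm(motion=[-1,0,0,0.01,0,-1,0,0,0.04,0,-1,0,0,0.08,0,-1,0,0,0.1,0,-1,0,0,0.1,0])

```text
clock: 18.65
ee_pos: [0.5859, -0.0028, 0.1308]
tool_rot: [[-0.455, 0.891, 0.005], [0.891, 0.455, 0.001], [-0.001, 0.005, -1.0]]
ft_force: [-0.3, 0.4, -1.5]
opening: 0.0534
grasp_force: 63.1
```

```bash
python3 - <<'E'
from h import *
p=cv2.imread("pics/top1.png"); hsv=cv2.cvtColor(p,cv2.COLOR_BGR2HSV)
q=cv2.imread("pics/scene0.png"); hq=cv2.cvtColor(q,cv2.COLOR_BGR2HSV)
for n,h,w,j in(("top",hsv,(120,262,165,300),(100,235,190,325)),("scene",hq,(315,110,360,145),(290,105,385,160))):
    m=blob((h[...,0]>120)&(h[...,0]<165)&(h[...,1]>60),w); v,u=np.nonzero(m); uv=[[(u.min()+u.max())/2,(v.min()+v.max())/2]]
    print(n,uv,m.sum(),plane(n,uv,.028))
    m=blob((h[...,1]<70)&(h[...,2]>90),j); c=max(cv2.findContours(m.astype(np.uint8),0,2)[0],key=cv2.contourArea)
    print(cv2.minAreaRect(plane(n,c[:,0],.012).astype(np.float32)))
    m=blob((h[...,2]<70),(0,0,1,1)) if 0 else None
# bolts in top
g=(hsv[...,2]<75)&(hsv[...,1]<110); n,l,s,c=cv2.connectedComponentsWithStats(g[235:325,100:190].astype(np.uint8))
for i in range(1,n):
    if s[i,4]>8: print(c[i]+[100,235],s[i,4],plane("top",[c[i]+[100,235]],.017))
E
```

```text
top [[np.float64(141.0), np.float64(280.5)]] 112 [[0.50357704 0.29895373]]
((0.5038631558418274, 0.2972487211227417), (0.12212906777858734, 0.12210113555192947), 68.09650421142578)
scene [[np.float64(335.5), np.float64(128.0)]] 104 [[0.50571916 0.29763742]]
((0.5082939863204956, 0.29409024119377136), (0.1220819503068924, 0.12849977612495422), 67.97982025146484)
[145.40425532 278.87234043] 47 [[0.50577661 0.29287476]]
```

Request:
jog_arm(motion=[-1,-0.011,0.04,0,0,-1,-0.022,0.08,0,0,-1,-0.033,0.12,0,0,-1,-0.043,0.16,0,0,-1,-0.054,0.2,0,0])

```text
clock: 19.15
ee_pos: [0.5293, 0.1987, 0.1272]
tool_rot: [[-0.455, 0.891, -0.0], [0.891, 0.455, -0.0], [0.0, -0.0, -1.0]]
ft_force: [1.4, -0.5, -1.4]
opening: 0.0535
grasp_force: 63.1
```

Request:
jog_arm(motion=[-1,-0.011,0.04,0,0,-1,-0.022,0.08,0,0,-1,-0.0265,0.1,0,0,-1,-0.0265,0.1,-0.03,0,-1,-0.0265,0.1,-0.03,0])

```text
clock: 19.65
ee_pos: [0.5015, 0.2969, 0.0945]
tool_rot: [[-0.456, 0.89, -0.004], [0.89, 0.456, -0.003], [-0.001, -0.005, -1.0]]
ft_force: [-1.2, -0.8, -1.0]
opening: 0.0531
grasp_force: 63.2
```

Request:
jog_arm(motion=[-1,0,0,0,0,-1,0,0,0,0])

```text
clock: 19.85
ee_pos: [0.5044, 0.2965, 0.0982]
tool_rot: [[-0.453, 0.891, 0.001], [0.891, 0.453, 0.0], [-0.0, 0.001, -1.0]]
ft_force: [1.2, 0.7, -1.1]
opening: 0.053
grasp_force: 63.2
```

```bash
python3 - <<'E'
from h import *
print(ctrl.get_obs()["ee_pos"])
p,d=ctrl.camera("scene"); cv2.imwrite("pics/s2.png",cv2.resize(p[60:200,250:450],None,fx=3.5,fy=3.5))
E
```

```text
[0.50436279 0.29646543 0.09821282]
```

View pics/s2.png

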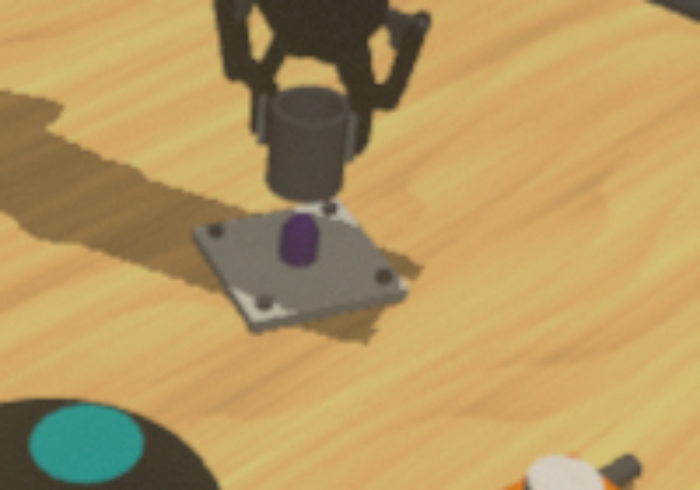

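The coupling hangs upright in the fingers over the pin. In the crop its lower rim is centred near column 305 and the pin near column 299. I'll check that offset against projection.

```bash
python3 - <<'E'
from h import *
for n in("scene","top"):
    K,R,t=cal(n)
    print(n,cv2.projectPoints(np.array([[.5044,.2965,z] for z in(.012,.028,.044,.0755,.1355)]),cv2.Rodrigues(R)[0],t,K,None)[0][:,0].round(1).tolist())
p=cv2.imread("pics/top1.png")
cv2.imwrite("pics/jig.png",cv2.resize(p[235:325,95:195],None,fx=6,fy=6,interpolation=2))
q=cv2.imread("pics/scene0.png"); h=cv2.cvtColor(q,cv2.COLOR_BGR2HSV)
m=blob((h[...,0]>120)&(h[...,0]<165)&(h[...,1]>60),(315,110,360,145)); v,u=np.nonzero(m); print(u.min(),u.max(),u.mean(),v.min(),v.max())
E
```

```text
scene [[334.3, 133.2], [334.8, 127.9], [335.3, 122.6], [336.4, 111.6], [338.6, 89.3]]
top [[144.3, 279.4], [142.2, 280.1], [140.0, 280.8], [135.4, 282.3], [125.7, 285.4]]
331 340 335.1826923076923 121 135
```

View pics/jig.png

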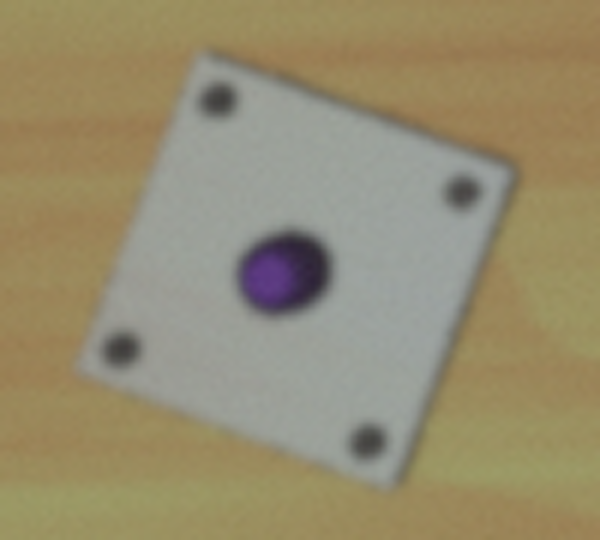

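The four bolt heads average to pixel (143.3,279.7). The target projects to (143.6,279.6), so the alignment is good and I'll lower.

Request:
jog_arm(motion=[-1,0,0,-0.025,0,-1,0,0,-0.045,0,-1,0,0,-0.057,0,-1,0,0,-0.061,0,-1,0,0,-0.061,0])

```text
clock: 20.4
ee_pos: [0.504, 0.297, 0.0365]
tool_rot: [[-0.454, 0.891, -0.0], [0.891, 0.454, -0.0], [-0.0, -0.0, -1.0]]
ft_force: [0.5, 0.3, -1.1]
opening: 0.0534
grasp_force: 63.3
```

Request:
jog_arm(motion=[-1,0,0,-0.002,0,-1,0,0,-0.003,0,-1,0,0,-0.003,0])

```text
clock: 20.7
ee_pos: [0.5044, 0.2975, 0.0347]
tool_rot: [[-0.454, 0.891, 0.001], [0.891, 0.454, 0.001], [0.001, 0.001, -1.0]]
ft_force: [-3.8, -2.0, 15.4]
opening: 0.0534
grasp_force: 64.7
```

Seated at the expected height with contact force. Releasing and going up.

Request:
jog_arm(motion=[0.3,0,0,0.002,0,0.7,0,0,0.002,0,0.7,0,0,0.002,0,0.7,0,0,0.03,0,0.7,0,0,0.07,0])

```text
clock: 21.2
ee_pos: [0.5026, 0.2964, 0.1025]
tool_rot: [[-0.455, 0.891, -0.003], [0.891, 0.455, -0.003], [-0.001, -0.004, -1.0]]
ft_force: [0.0, 0.3, 0.7]
opening: 0.0725
grasp_force: 0.0
```

Request:
jog_arm(motion=[0.8,0,0,0.04,0,1,0,0,0.075,0,1,0.005,-0.03,0.075,0,1,0.01,-0.06,0.075,0,1,0.02,-0.1,0.075,0])

```text
clock: 21.7
ee_pos: [0.5233, 0.1975, 0.1785]
tool_rot: [[-0.457, 0.889, 0.0], [0.889, 0.457, 0.001], [0.001, 0.0, -1.0]]
ft_force: [0.6, -0.3, -0.2]
opening: 0.0849
grasp_force: 0.0
```

```bash
python3 - <<'E'
from h import *
print(ctrl.get_obs()["ee_pos"])
p,d=ctrl.camera("top"); P=cloud("top",d); z=P[...,2]
m=blob((z>.058)&(z<.085),(115,260,160,305)); print("coup",circ("top",m,.072),P[m].mean(0))
for k,w in dict(orange=(410,205,460,240),yellow=(410,248,460,285),teal=(410,292,460,330)).items():
    m=blob((z>.107)&(z<.135),w); print(k,circ("top",m,.116),P[m].mean(0),m.sum())
E
```

```text
[0.52334574 0.19753018 0.17852135]Traceback (most recent call last):
  File "<stdin>", line 4, in <module>
  File "h.py", line 15, in blob
    n,l,s,c=cv2.connectedComponentsWithStats(m); return l==1+np.argmax(s[1:,4])
                                                             ~~~~~~~~~^^^^^^^^^
    return _wrapfunc(a, 'argmax', axis=axis, out=out, **kwds)
    return bound(*args, **kwds)
ValueError: attempt to get argmax of an empty sequence
```

Request:
jog_arm(motion=[1,-0.006,-0.04,0,0,1,-0.012,-0.08,0,0,1,-0.018,-0.12,0,0,1,-0.024,-0.16,0,0,1,-0.03,-0.2,0,0])

```text
clock: 22.25
ee_pos: [0.4933, -0.0042, 0.1784]
tool_rot: [[-0.455, 0.891, 0.0], [0.891, 0.455, 0.0], [0.0, 0.0, -1.0]]
ft_force: [0.7, -0.6, 0.0]
opening: 0.0854
grasp_force: 0.0
```

```bash
python3 - <<'E'
from h import *
print(ctrl.get_obs()["ee_pos"])
p,d=ctrl.camera("top"); cv2.imwrite("pics/top3.png",p);P=cloud("top",d); z=P[...,2]
for k,w in dict(orange=(410,205,460,240),yellow=(410,248,460,285),teal=(410,292,460,330)).items():
    m=blob((z>.107)&(z<.135),w); print(k,circ("top",m,.116),P[m].mean(0),m.sum())
m=blob((z>.058)&(z<.085),(115,260,160,305)); print("coup",circ("top",m,.072),P[m].mean(0))
E
```

```text
[ 0.49327067 -0.00419945  0.17842677]
orange [ 0.6037 -0.291   0.0216] [ 0.60336249 -0.29156978  0.11512907] 394
yellow [ 0.5188 -0.2857  0.0216] [ 0.5187747  -0.28620129  0.11513263] 397
teal [ 0.4341 -0.2809  0.022 ] [ 0.43393701 -0.28137344  0.11531292] 412
coup [0.505  0.2938 0.0282] [0.50428209 0.29500964 0.06924416]
```

View pics/top3.png

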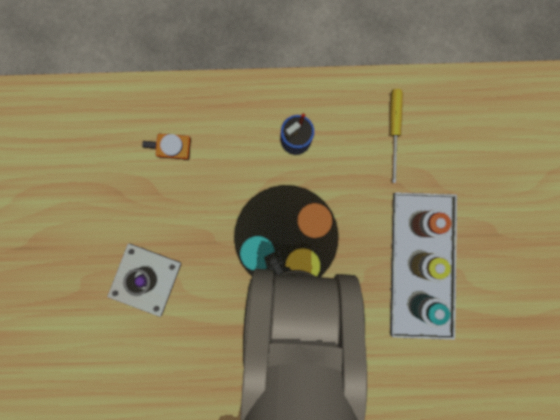

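The coupling sits round the pin at (141,281), and the tins are upright in the tray at (438,223), (438,268) and (437,313). Next I'll put teal back.

Request:
jog_arm(motion=[1,-0.008,-0.04,0,0,1,-0.017,-0.08,0,0,1,-0.026,-0.12,0,0,1,-0.034,-0.16,0,0,1,-0.043,-0.2,0,0])

```text
clock: 22.8
ee_pos: [0.4504, -0.2042, 0.1785]
tool_rot: [[-0.455, 0.891, 0.001], [0.891, 0.455, 0.0], [-0.0, 0.001, -1.0]]
ft_force: [1.6, 0.8, -0.0]
opening: 0.0854
grasp_force: 0.0
```

Request:
jog_arm(motion=[1,-0.009,-0.04,0,0,1,-0.017,-0.078,0,0,1,-0.017,-0.078,0,0,1,-0.017,-0.078,-0.03,0,1,-0.017,-0.078,-0.03,0])

```text
clock: 23.3
ee_pos: [0.4325, -0.2798, 0.1461]
tool_rot: [[-0.454, 0.891, -0.004], [0.891, 0.454, 0.001], [0.003, -0.003, -1.0]]
ft_force: [-0.1, -0.1, 0.8]
opening: 0.0853
grasp_force: 0.0
```

Request:
jog_arm(motion=[1,0,0,0,0])

```text
clock: 23.4
ee_pos: [0.4335, -0.2805, 0.1484]
tool_rot: [[-0.455, 0.891, -0.002], [0.891, 0.455, 0.0], [0.001, -0.001, -1.0]]
ft_force: [0.2, 0.4, 0.6]
opening: 0.085
grasp_force: 0.0
```

Request:
jog_arm(motion=[1,0,0,-0.03,0,1,0,0,-0.065,0,1,0,0,-0.085,0,1,0,0,-0.09,0,1,0,0,-0.09,0])

```text
clock: 23.9
ee_pos: [0.4341, -0.2808, 0.059]
tool_rot: [[-0.455, 0.891, -0.0], [0.891, 0.455, -0.0], [-0.0, -0.0, -1.0]]
ft_force: [-0.4, -0.5, 1.1]
opening: 0.0855
grasp_force: 0.0
```

Request:
jog_arm(motion=[-1,0,0,0,0,-1,0,0,0,0,-1,0,0,0,0,-1,0,0,0,0,-1,0,0,0,0])

```text
clock: 24.4
ee_pos: [0.4343, -0.2813, 0.0596]
tool_rot: [[-0.454, 0.891, 0.002], [0.891, 0.454, -0.0], [-0.001, 0.001, -1.0]]
ft_force: [-3.0, 1.0, 11.3]
opening: 0.0528
grasp_force: 60.2
```

Request:
jog_arm(motion=[-1,0,0,0.01,0,-1,0,0,0.04,0,-1,0,0,0.08,0,-1,0,0,0.09,0,-1,0,0,0.09,0])

```text
clock: 24.9
ee_pos: [0.4347, -0.2808, 0.15]
tool_rot: [[-0.455, 0.89, 0.003], [0.89, 0.455, -0.0], [-0.002, 0.003, -1.0]]
ft_force: [0.5, 0.5, -3.6]
opening: 0.0527
grasp_force: 64.4
```

Request:
jog_arm(motion=[-1,0.013,0.038,0,0,-1,0.026,0.076,0,0,-1,0.04,0.114,0,0,-1,0.053,0.152,0,0,-1,0.066,0.19,0,0])

```text
clock: 25.4
ee_pos: [0.4993, -0.0889, 0.1472]
tool_rot: [[-0.455, 0.891, -0.002], [0.891, 0.455, 0.0], [0.001, -0.001, -1.0]]
ft_force: [0.4, -1.0, -3.3]
opening: 0.0528
grasp_force: 64.2
```

Request:
jog_arm(motion=[-1,0.013,0.038,0,0,-1,0.026,0.076,0,0,-1,0.04,0.114,0,0,-1,0.0525,0.1505,0,0,-1,0.0525,0.1505,0,0])

```text
clock: 25.9
ee_pos: [0.5527, 0.0655, 0.1466]
tool_rot: [[-0.461, 0.887, -0.002], [0.887, 0.461, 0.0], [0.001, -0.001, -1.0]]
ft_force: [0.3, -0.5, -3.4]
opening: 0.0529
grasp_force: 64.5
```

Request:
jog_arm(motion=[-1,0,0,-0.03,0,-1,0,0,-0.06,0,-1,0,0,-0.078,0,-1,0,0,-0.082,0,-1,0,0,-0.082,0])

```text
clock: 26.4
ee_pos: [0.5512, 0.059, 0.0652]
tool_rot: [[-0.454, 0.891, -0.003], [0.891, 0.454, -0.001], [0.0, -0.003, -1.0]]
ft_force: [0.2, -0.3, -3.2]
opening: 0.0529
grasp_force: 64.7
```

Request:
jog_arm(motion=[-1,0.001,0,-0.0025,0,-1,0.001,0,-0.0025,0,0.3,0.001,0,-0.0025,0,0.7,0.001,0,-0.0025,0,0.8,0.001,0,-0.0025,0])

```text
clock: 26.9
ee_pos: [0.5535, 0.0598, 0.064]
tool_rot: [[-0.455, 0.891, 0.0], [0.891, 0.455, 0.0], [-0.0, 0.001, -1.0]]
ft_force: [0.7, 0.2, 0.1]
opening: 0.0768
grasp_force: 0.0
```

Request:
jog_arm(motion=[0.8,0,0,0.01,0,0.8,0,0,0.04,0,0.8,0,0,0.085,0,1,0,0,0.115,0,1,0,0,0.115,0])

```text
clock: 27.4
ee_pos: [0.5553, 0.0597, 0.1833]
tool_rot: [[-0.454, 0.891, 0.006], [0.891, 0.454, 0.002], [-0.0, 0.006, -1.0]]
ft_force: [-0.9, -0.5, 0.2]
opening: 0.0854
grasp_force: 0.0
```

Request:
jog_arm(motion=[1,0.005,-0.04,0,0,1,0.011,-0.08,0,0,1,0.017,-0.12,0,0,1,0.023,-0.16,0,0,1,0.028,-0.2,0,0])

```text
clock: 27.9
ee_pos: [0.5812, -0.1418, 0.179]
tool_rot: [[-0.455, 0.891, -0.0], [0.891, 0.455, 0.0], [0.0, 0.0, -1.0]]
ft_force: [0.1, 0.5, -0.1]
opening: 0.0854
grasp_force: 0.0
```

Request:
jog_arm(motion=[1,0.005,-0.04,0,0,1,0.011,-0.08,0,0,1,0.017,-0.12,0,0,1,0.022,-0.151,0,0,1,0.022,-0.151,0,0])

```text
clock: 28.4
ee_pos: [0.6021, -0.2965, 0.1791]
tool_rot: [[-0.45, 0.893, -0.0], [0.893, 0.45, -0.003], [-0.002, -0.001, -1.0]]
ft_force: [-0.9, 0.4, -1.3]
opening: 0.0853
grasp_force: 0.0
```

Request:
jog_arm(motion=[1,0,0,-0.01,0,1,0,0,-0.02,0,1,0,0,-0.03,0])

```text
clock: 28.7
ee_pos: [0.6033, -0.2896, 0.1475]
tool_rot: [[-0.456, 0.89, -0.001], [0.89, 0.456, 0.001], [0.001, -0.0, -1.0]]
ft_force: [0.7, -0.6, 0.4]
opening: 0.0853
grasp_force: 0.0
```

Request:
jog_arm(motion=[1,0,0,-0.03,0,1,0,0,-0.065,0,1,0,0,-0.085,0,1,0,0,-0.09,0,1,0,0,-0.09,0])

```text
clock: 29.2
ee_pos: [0.6029, -0.2906, 0.0581]
tool_rot: [[-0.455, 0.89, -0.001], [0.89, 0.455, 0.0], [0.001, -0.001, -1.0]]
ft_force: [0.1, 0.4, 0.7]
opening: 0.0856
grasp_force: 0.0
```

Request:
jog_arm(motion=[-1,0,0,0,0,-1,0,0,0,0,-1,0,0,0,0,-1,0,0,0,0,-1,0,0,0,0])

```text
clock: 29.7
ee_pos: [0.6038, -0.2917, 0.0602]
tool_rot: [[-0.454, 0.891, 0.002], [0.891, 0.454, -0.0], [-0.001, 0.001, -1.0]]
ft_force: [-2.5, 1.2, 6.5]
opening: 0.0529
grasp_force: 61.8
```

Request:
jog_arm(motion=[-1,0,0,0.01,0,-1,0,0,0.04,0,-1,0,0,0.08,0,-1,0,0,0.09,0,-1,0,0,0.09,0])

```text
clock: 30.2
ee_pos: [0.6042, -0.2917, 0.1513]
tool_rot: [[-0.455, 0.891, 0.004], [0.891, 0.455, -0.001], [-0.002, 0.003, -1.0]]
ft_force: [0.9, -0.4, -3.4]
opening: 0.0527
grasp_force: 63.4
```

Request:
jog_arm(motion=[-1,0.003,0.04,0,0,-1,0.006,0.08,0,0,-1,0.009,0.12,0,0,-1,0.012,0.16,0,0,-1,0.014,0.2,0,0])

```text
clock: 30.7
ee_pos: [0.6165, -0.0894, 0.1477]
tool_rot: [[-0.455, 0.891, -0.002], [0.891, 0.455, 0.0], [0.001, -0.001, -1.0]]
ft_force: [0.9, 0.5, -2.2]
opening: 0.0532
grasp_force: 63.5
```

Request:
jog_arm(motion=[-1,0.001,0.02,0,0,-1,0.001,0.027,0,0,-1,0.001,0.027,-0.03,0,-1,0.001,0.027,-0.06,0,-1,0.001,0.027,-0.078,0])

```text
clock: 31.2
ee_pos: [0.6168, -0.0649, 0.0683]
tool_rot: [[-0.454, 0.891, -0.003], [0.891, 0.454, -0.0], [0.001, -0.003, -1.0]]
ft_force: [-0.3, -0.2, -2.4]
opening: 0.0528
grasp_force: 63.5
```

Request:
jog_arm(motion=[-1,0,0,-0.003,0,-1,0,0,-0.004,0,-1,0,0,-0.004,0])

```text
clock: 31.5
ee_pos: [0.6188, -0.0649, 0.0677]
tool_rot: [[-0.454, 0.891, 0.001], [0.891, 0.454, -0.0], [-0.001, 0.001, -1.0]]
ft_force: [-0.1, 0.2, -1.6]
opening: 0.0531
grasp_force: 63.5
```

Request:
jog_arm(motion=[-1,0,0,-0.002,0,-1,0,0,-0.0035,0,-1,0,0,-0.0035,0])

```text
clock: 31.8
ee_pos: [0.6188, -0.0644, 0.0642]
tool_rot: [[-0.455, 0.891, 0.001], [0.891, 0.455, 0.0], [-0.0, 0.001, -1.0]]
ft_force: [-2.2, -0.6, 6.8]
opening: 0.0529
grasp_force: 64.4
```

Request:
jog_arm(motion=[0.3,0,0,0,0,0.7,0,0,0,0,0.8,0,0,0,0,0.8,0,0,0.01,0,0.8,0,0,0.04,0])

```text
clock: 32.3
ee_pos: [0.6169, -0.0642, 0.1023]
tool_rot: [[-0.455, 0.891, -0.004], [0.891, 0.455, -0.0], [0.001, -0.004, -1.0]]
ft_force: [0.3, -0.2, -0.3]
opening: 0.0772
grasp_force: 0.0
```

Request:
jog_arm(motion=[0.8,0,0,0.04,0,1,0,0,0.075,0,1,0,0,0.075,0])

```text
clock: 32.6
ee_pos: [0.6204, -0.0651, 0.1835]
tool_rot: [[-0.454, 0.891, 0.007], [0.891, 0.454, 0.0], [-0.003, 0.006, -1.0]]
ft_force: [-0.8, 0.0, -0.1]
opening: 0.0856
grasp_force: 0.0
```

Request:
jog_arm(motion=[1,-0.017,-0.038,0,0,1,-0.034,-0.076,0,0,1,-0.051,-0.114,0,0,1,-0.068,-0.152,0,0,1,-0.085,-0.19,0,0])

```text
clock: 33.1
ee_pos: [0.5323, -0.2556, 0.1787]
tool_rot: [[-0.455, 0.891, 0.0], [0.891, 0.455, 0.0], [0.0, 0.0, -1.0]]
ft_force: [-0.3, 0.1, -0.1]
opening: 0.085
grasp_force: 0.0
```

Request:
jog_arm(motion=[1,-0.012,-0.025,0,0,1,-0.015,-0.0315,0,0,1,-0.015,-0.0315,-0.015,0,1,-0.015,-0.0315,-0.03,0,1,-0.015,-0.0315,-0.03,0])

```text
clock: 33.6
ee_pos: [0.5177, -0.2839, 0.1457]
tool_rot: [[-0.456, 0.89, -0.003], [0.89, 0.456, 0.001], [0.003, -0.002, -1.0]]
ft_force: [0.4, 0.5, -0.3]
opening: 0.0856
grasp_force: 0.0
```

Request:
jog_arm(motion=[1,0,0,-0.03,0,1,0,0,-0.065,0,1,0,0,-0.085,0,1,0,0,-0.09,0,1,0,0,-0.09,0])

```text
clock: 34.1
ee_pos: [0.5182, -0.2854, 0.058]
tool_rot: [[-0.455, 0.89, -0.001], [0.89, 0.455, 0.0], [0.001, -0.001, -1.0]]
ft_force: [-0.6, 0.2, 0.6]
opening: 0.0856
grasp_force: 0.0
```

Request:
jog_arm(motion=[-1,0,0,0,0,-1,0,0,0,0,-1,0,0,0,0,-1,0,0,0,0,-1,0,0,0,0])

```text
clock: 34.6
ee_pos: [0.5188, -0.2862, 0.0596]
tool_rot: [[-0.454, 0.891, 0.002], [0.891, 0.454, -0.0], [-0.001, 0.001, -1.0]]
ft_force: [-1.8, -0.2, 8.4]
opening: 0.0532
grasp_force: 61.3
```

Request:
jog_arm(motion=[-1,0,0,0.01,0,-1,0,0,0.04,0,-1,0,0,0.08,0,-1,0,0,0.09,0,-1,0,0,0.09,0])

```text
clock: 35.1
ee_pos: [0.5192, -0.286, 0.1503]
tool_rot: [[-0.455, 0.891, 0.003], [0.891, 0.455, -0.0], [-0.002, 0.003, -1.0]]
ft_force: [0.5, -0.5, -3.8]
opening: 0.053
grasp_force: 64.1
```

Request:
jog_arm(motion=[-1,0.001,0.04,0,0,-1,0.002,0.08,0,0,-1,0.003,0.12,0,0,-1,0.004,0.16,0,0,-1,0.005,0.2,0,0])

```text
clock: 35.6
ee_pos: [0.5223, -0.084, 0.1472]
tool_rot: [[-0.455, 0.891, -0.002], [0.891, 0.455, 0.0], [0.001, -0.001, -1.0]]
ft_force: [0.5, -0.4, -3.0]
opening: 0.053
grasp_force: 64.1
```

Request:
jog_arm(motion=[-1,0,0.03,0,0,-1,0,0.0505,0,0,-1,0,0.0505,-0.03,0,-1,0,0.0505,-0.06,0,-1,0,0.0505,-0.078,0])

```text
clock: 36.1
ee_pos: [0.5215, -0.0348, 0.0675]
tool_rot: [[-0.455, 0.89, -0.003], [0.89, 0.455, -0.001], [0.001, -0.003, -1.0]]
ft_force: [0.5, 1.0, -2.8]
opening: 0.0528
grasp_force: 64.3
```

Request:
jog_arm(motion=[-1,0,0,-0.003,0,-1,0,0,-0.004,0,-1,0,0,-0.004,0])

```text
clock: 36.4
ee_pos: [0.5234, -0.0355, 0.0668]
tool_rot: [[-0.454, 0.891, 0.0], [0.891, 0.454, 0.0], [-0.0, 0.0, -1.0]]
ft_force: [0.4, 1.3, -2.1]
opening: 0.0527
grasp_force: 64.3
```

Request:
jog_arm(motion=[-1,0,0,-0.002,0,-1,0,0,-0.0035,0,-1,0,0,-0.0035,0])

```text
clock: 36.7
ee_pos: [0.5237, -0.0353, 0.0636]
tool_rot: [[-0.455, 0.891, 0.001], [0.891, 0.455, 0.001], [0.0, 0.001, -1.0]]
ft_force: [-2.5, -0.7, 7.2]
opening: 0.053
grasp_force: 65.4
```

Request:
jog_arm(motion=[0.3,0,0,0,0,0.7,0,0,0,0,0.8,0,0,0,0,0.8,0,0,0.01,0,0.8,0,0,0.04,0])

```text
clock: 37.2
ee_pos: [0.522, -0.0355, 0.1022]
tool_rot: [[-0.454, 0.891, -0.003], [0.891, 0.454, -0.001], [0.001, -0.004, -1.0]]
ft_force: [1.9, -0.2, 0.4]
opening: 0.0773
grasp_force: 0.0
```

Request:
jog_arm(motion=[0.8,0,0,0.04,0,1,0,0,0.08,0,1,0,-0.04,0.09,0,1,0,-0.08,0.09,0,1,0,-0.12,0.09,0])

```text
clock: 37.7
ee_pos: [0.5235, -0.1562, 0.1942]
tool_rot: [[-0.456, 0.89, 0.002], [0.89, 0.456, 0.001], [-0.0, 0.002, -1.0]]
ft_force: [-0.2, -0.1, -0.2]
opening: 0.0855
grasp_force: 0.0
```

Request:
jog_arm(motion=[1,0,-0.04,0,0,1,0,-0.08,0,0,1,0,-0.12,0,0,1,0,-0.14,0,0,1,0,-0.14,0,0])

```text
clock: 38.2
ee_pos: [0.5221, -0.2989, 0.1937]
tool_rot: [[-0.451, 0.893, 0.0], [0.893, 0.451, -0.002], [-0.002, -0.001, -1.0]]
ft_force: [0.0, -0.4, 0.4]
opening: 0.0851
grasp_force: 0.0
```

```bash
python3 - <<'E'
from h import *
p,d=ctrl.camera("top"); cv2.imwrite("pics/top4.png",p);P=cloud("top",d); z=P[...,2]
s,_=ctrl.camera("scene"); cv2.imwrite("pics/scene4.png",s)
W=dict(orange=(300,200,345,240),teal=(238,232,277,274),yellow=(283,246,324,290))
for k,w in W.items():
    m=blob(z>.112,w); print(k,circ("top",m,.12),P[m].mean(0),m.sum())
m=blob((z>.058)&(z<.085),(115,260,160,305)); print("coup",circ("top",m,.072),P[m].mean(0))
E
```

```text
orange [ 0.6172 -0.0664  0.0218] [ 0.61791157 -0.06515032  0.12392114] 382
teal [0.552  0.058  0.0207] [0.55215937 0.05774865 0.1239846 ] 385
yellow [ 0.5234 -0.0366  0.0207] [ 0.52345808 -0.03671339  0.11932067] 389
coup [0.5049 0.2937 0.0283] [0.50425031 0.29496692 0.06914306]
```

View pics/scene4.png

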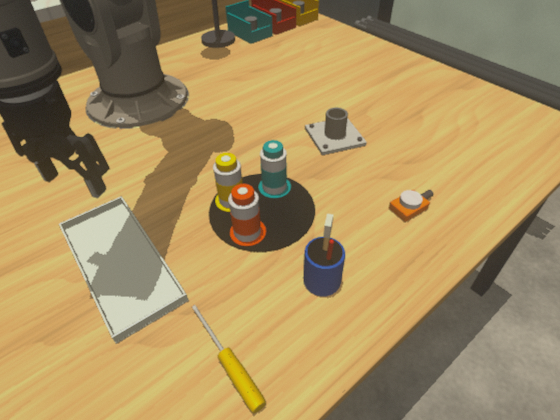

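The tins stand on their own pads at (245,215), (228,182) and (273,168), within about 2 mm of where they started. The coupling sits on the jig plate at (336,123), the pot has not moved, and the gripper touches nothing. Handing in.

```bash
python3 -c "
from workcell import ctrl
print(ctrl.sign_off())"
```

```text
the job is handed in; nothing more can be done
None
```

The job is handed in: the coupling is seated over the jig's pin, all three tins are back on their own pads to within about 3 mm by the last camera check, and the brush pot was not touched; sign-off returned no verdict.

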